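# Load a row of tins into a supply rack as one straight block

### The job

Stand the stray tin in line behind the row of three at the rack's middle lane, then push all four together as one straight, closed-up row into that lane until the leading tin is pressed home against the lane's stop. Feel for the stop and press lightly, never with more than 20 N, do not let the row buckle sideways or tip, and leave everything else where it is.

Things in the scene. Friction and masses are not known exactly. Their poses are not given: they have to be found in the camera images.
- rack: Fixed wooden rack of three straight lanes, open on top, no floor (tins slide in on the table top). Origin: on the table, centre of the MIDDLE lane's mouth; x points into the lane, y across, z up. Dividers 18 mm thick, 34 mm high, centres y = -108, -36, 36, 108 mm: lanes 54 mm clear; noses taper over the first 30 mm, mouth about 68 mm. Back board at x = 175, 50 mm high. Outer lanes hold other stock.
- stop_zone (a point): Point fixed on the rack, on the middle lane's centre line 125 mm inside the mouth, 22 mm up: middle of the zone where the lane's stop may stand. The stop is an upright steel plate across the lane, 48 mm wide, 38 mm high, on a clamped rod. Its face is anywhere from 110 to 140 mm inside the mouth, new each time and not measured: feel for it. Rigid; over 20 N is ramming it.
- tin1: Small closed round tin of drawing pins: the leading one of the row, just inside the middle lane's mouth. Four alike, plain metal, 48 mm across, 42 high, rigid, 80 to 130 g; the four sliding drag with 2 to 6 N. Origin: centre of underside, z up. Tins 1 to 3 start within 3 mm of the lane's centre line, with gaps of 3 to 12 mm; a row of round tins pushed off that line buckles.
- tin2: Small closed round tin of drawing pins: second of the row, in the mouth. Four alike, plain metal, 48 mm across, 42 high, rigid, 80 to 130 g; the four sliding drag with 2 to 6 N. Origin: centre of underside, z up.
- tin3: Small closed round tin of drawing pins: third and rearmost of the row, outside. Four alike, plain metal, 48 mm across, 42 high, rigid, 80 to 130 g; the four sliding drag with 2 to 6 N. Origin: centre of underside, z up.
- tin4: Small closed round tin of drawing pins: the stray one, standing by itself on the table away from the row. Four alike, plain metal, 48 mm across, 42 high, rigid, 80 to 130 g; the four sliding drag with 2 to 6 N. Origin: centre of underside, z up.
- clipbox1: bystander: low white box, 62 x 46 x 40 mm, in an outer lane of the rack. Origin: centre of its underside.
- clipbox2: bystander: the same, next to it. Origin: centre of its underside.
- ink1: bystander: white ink bottle with black cap, 42 mm across, 64 mm high, in the other outer lane. Origin: centre of its underside.
- ink2: bystander: the same, next to it. Origin: centre of its underside.
- tape: bystander: roll of tape lying flat, 94 mm across, 24 mm high. Origin: centre of its underside.
- stapler: bystander: black stapler, 125 mm long, 50 mm high. Origin: centre of its underside.
- notebook: bystander: small thick blue notebook lying flat, 122 x 91 x 34 mm. Origin: centre of its underside.
- punch: bystander: hole punch, 100 x 110 mm, 75 mm high. Origin: centre of its underside.
There are look-alikes about, which are no part of the job. Leave any yellow look-alike of the tin3 alone.

How it is judged (in metres and radians):
On the way, in this order (a step that is already met when the one before it is completed fails the run):
1. the stray tin stands on the table in line behind the row of three: within 95 mm of the rearmost tin (centre to centre) and within 12 mm of the lane's centre line (horizontal distance between tin4 and tin3 below 0.095 m and y of tin4 in the frame of rack between -0.012 and 0.012 m and x of tin4 in the frame of rack below -0.1 m and height (world z) of tin4 below 0.005 m and angle between tin4's own z axis and vertical below 0.08 rad), for 0.2 s.
2. the four tins have closed up into one row (centres of first and last within 151 mm) while the leading tin is still at least 15 mm short of where the stop can be (horizontal distance between tin1 and tin4 below 0.151 m and x of tin1 in the frame of rack below 0.071 m), for 0.1 s.
3. the closed row is pressed home: the leading tin bears on the stop with more than 2.5 N (horizontal distance between tin1 and tin4 below 0.151 m and x of tin1 in the frame of rack above 0.083 m and contact force between tin1 and rack above 2.5 N), for 0.03 s.
At the end, for the whole second after the job is handed in: Pressed home against the stop, the four tins stand still and upright on the table at the middle lane as one straight closed row: first and last centres within 151 mm (144 touching), each within 13 mm of the lane's centre line, the leading centre 83 to 121 mm inside the mouth (y of tin1 in the frame of rack between -0.013 and 0.013 m and angle between each of tin1, tin2, tin3, tin4's own z axis and vertical below 0.06 rad and height (world z) of each of tin1, tin2, tin3, tin4 below 0.005 m and linear speed of each of tin1, tin2, tin3, tin4 below 0.01 m/s and y of tin2 in the frame of rack between -0.013 and 0.013 m and y of tin3 in the frame of rack between -0.013 and 0.013 m and y of tin4 in the frame of rack between -0.013 and 0.013 m and horizontal distance between tin1 and tin4 below 0.151 m and x of tin1 in the frame of rack between 0.083 and 0.121 m).
It fails at once if the leading tin loads the rack or its stop with more than 20 N (contact force between tin1 and rack above 20 N).
It fails at once if the row buckles or tips: one of the three tins of the row is more than 20 mm off the lane's centre line or tilts more than 0.3 rad (y of any of tin1, tin2, tin3 in the frame of rack above 0.02 m or y of any of tin1, tin2, tin3 in the frame of rack below -0.02 m or angle between any of tin1, tin2, tin3's own z axis and vertical above 0.3 rad).
It fails at once if a bystander is moved more than 15 mm (distance of any of clipbox1, clipbox2, ink1, ink2, tape, stapler, notebook, punch from where it was at the start of the episode above 0.015 m).
It also fails if it takes over 54 s, if anything falls off the work surface, if the arm or the gripper's body presses on something with over 40 N, if the wrist force passes 120 N, or if a joint passes its speed limit or range.

### The arm

A 6-joint arm with a two-finger parallel gripper is mounted at the origin on the work surface. World frame = base frame: x ahead of the robot, y to its left, z up, the work surface at z = 0. Lengths are in mm, angles in degrees, forces in N, time in s.
With the tool pointing down it reaches from about 350 to 850 mm from the base axis. Payload 8.1 kg.
Tool frame: the origin (TCP) lies on the centre line of the jaws, within the pads' length; the fingertips stand 19 mm ahead of it and the grasp point (between the pads) is the TCP; z points along the fingers, y is the direction in which the jaws open and shut (so a half turn about z gives the same grasp; the last joint's range is limited). The gripper opens to 85 mm and grips with 20 to 120 N. Pads are 22 mm wide; open, the fingers measure 114 mm over their backs; the gripper's body (76 mm by 85 mm) begins 54 mm behind the grasp point. The pads swing forward as they close: fully open they stand 13 mm farther back than shut.
Start: joints at [-74.106, 7.471, 85.268, -0, 87.261, -4.893], TCP at [212.956, -560.941, 250.292] pointing down, gripper open.
Joint ranges: [-169.43, 169.43], [-51.17, 129.36], [1.28, 143.12], [-76.62, 256.62], [0, 156.53], [-152.29, 152.29]. Speed limits (degrees/s): [136.94, 136.94, 159.86, 180, 180, 180].

### API

Orientations are given as [roll, pitch, yaw] about the fixed x, y, z axes, in that order (R = Rz(yaw) Ry(pitch) Rx(roll)).
In Python, from bench import r, viewer gives the robot as it stands.
- The arm moves only by the tool carry_out, never from a script. Its argument "commands" is a list that holds one entry, the list of rows, each a list of 7 numbers: the finger opening in mm, from 0 to 85.4, then the shift along the tool's x, y, z in mm, then the turn, a rotation vector about the tool's x, y, z in degrees. A call has 1 to 5 rows; each row is the pose to reach, as a shift and turn from the pose commanded when the call began, along the tool's axes at that moment; what a row does not reach only later rows make up. A row lasts 1/8 s, in which the tool goes at most 62.5 mm and 10.7 degrees, less where a joint would pass 70% of its speed; a pose out of reach is approached as far as the arm can. A call with a gripper value outside its range is refused whole. The fingers move at their own pace and stop on an object; "grip_force" is the grip in N (left out, the last holds). Time passes only in rows, so rows that repeat a pose let the fingers close. It gives the time, the measured TCP pose, the force and the opening at its end, in the units of the state.
- r.sense(): the state, without advancing time (a new reading comes with each control period).
- viewer.snapshot(name): name is "scene" or "top" or "wrist"; returns the picture (384x512x3 uint8, red, green, blue); there is no depth.
- viewer.calibration(name): a dict with "camera_matrix" (3x3 intrinsics, pixels), "rvec" (rotation vector, rad) and "tvec" (3), from world to camera coordinates, as OpenCV has them. Camera axes: x right, y down, z forward; pixel columns grow to the right and rows downward; lengths in mm; the calibration is good to about 2 mm. A picture is of the moment at which its call begins: read the wrist's pose just before it. calibration takes no time and is no camera call; for the wrist camera it gives the pose at the moment of the call.
- r.hand_in(): hands the job in, once; it reports no verdict.
The state is a dict: "time": time; "joint_pos": joint angles; "qd": joint speeds; "joint_efforts": joint torques, N m; "tool_pos": TCP position; "tcp_rot": TCP orientation; "ft_force": force on the tool from outside, world axes, zero at the start; "wrist_torque": the same for the moment, N m; "finger_gap": finger opening in mm.
Only numpy, scipy, OpenCV 4.12 (cv2) and the standard library are available. Lean on these libraries where they do the work, as an engineer would, in place of code of your own. Each camera call takes 0.05 s, during which the arm holds its last target. There are 200 camera calls.

## Working session

There is one attempt and no reset: what is moved stays moved. The work goes in short steps, Python scripts to look and compute and a tool call to move; the robot and the scene stay as the last step left them, time stands still between calls to the robot, and variables do not carry over. Pictures are saved under pics/ and viewed, about 8 in all and at most 12, crops included, and the job is handed in when it is done.

Besides the shell and the picture viewer there is one more tool, called after "Request:" as a command line: name --argument value ..., lists and objects as JSON in quotes. carry_out: Moves the arm, as the interface text tells. Its arguments: {"type":"object","properties":{"commands":{"type":"array","items":{"type":"array","items":{"type":"array","items":{"type":"number"}}}},"grip_force":{"type":"number"}},"required":["commands"]}

```bash
mkdir -p pics; python3 - <<'E'
from bench import r, viewer
import cv2,numpy as np
print(r.sense())
for n in("scene","top"):
    im=viewer.snapshot(n); cv2.imwrite(f"pics/{n}0.png",cv2.resize(im[:,:,::-1],(800,600),interpolation=cv2.INTER_CUBIC)); cv2.imwrite(f"pics/{n}0_raw.png",im[:,:,::-1]); print(viewer.calibration(n))
E
```

```text
{'time': 0.0, 'joint_pos': array([-7.41055397e+01,  7.51659735e+00,  8.53304675e+01, -3.76747830e-04,
        8.72604817e+01, -4.89300346e+00]), 'qd': array([ 0.04215076,  0.02811808, -0.00224103, -0.04235477, -0.02036892,
       -0.00375187]), 'joint_efforts': array([ 9.44142594e-04, -5.69398069e+01, -5.00552559e+01, -1.53831497e-04,
        1.45626845e-02, -1.44214675e-05]), 'tool_pos': array([ 212.8182648 , -560.43428304,  249.21747714]), 'tcp_rot': array([-1.79892813e+02, -8.79829195e-03,  2.07874738e+01]), 'ft_force': array([-0.22671424, -0.09592296,  0.41484798]), 'wrist_torque': array([-0.05252249,  0.01433253,  0.01036729]), 'finger_gap': 85.83305857308474}
{'camera_matrix': array([[490.72452247,   0.        , 260.13292944],
       [  0.        , 490.72452247, 196.30740384],
       [  0.        ,   0.        ,   1.        ]]), 'rvec': array([ 2.21554629,  1.01290275, -0.40085278]), 'tvec': array([-381.45698836, -287.49419239, 1748.80009081])}
{'camera_matrix': array([[360.16704317,   0.        , 252.88444321],
       [  0.        , 360.16704317, 191.03847553],
       [  0.        ,   0.        ,   1.        ]]), 'rvec': array([ 2.11237366, -2.15646529,  0.15352336]), 'tvec': array([6.27962459e-02, 5.82210672e+02, 9.24853952e+02])}
```

View pics/top0.png

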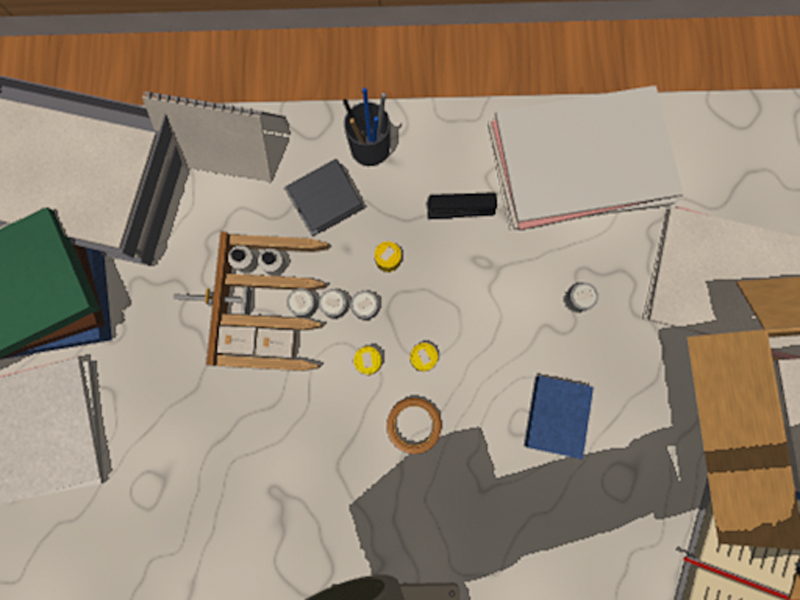

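View pics/scene0.png

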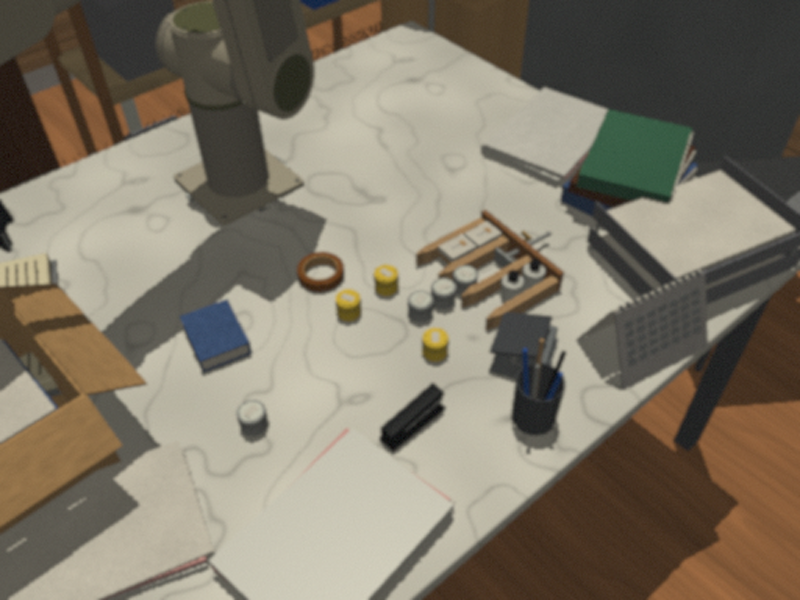

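The top view shows the row at about (302,302), (334,302) and (364,304), with the stray at (583,297). The yellow look-alikes are at (388,255), (367,360) and (424,356), and the stop plate is near (240,300). The scene view agrees. Next I'll enlarge the row and the stray.

```bash
cat > h.py <<'E'
import cv2,numpy as np
def ray(cal,uv,z):
    K,rv,t=[np.asarray(cal[k],float) for k in("camera_matrix","rvec","tvec")]
    R=cv2.Rodrigues(rv)[0]; c=-R.T@t
    d=R.T@np.linalg.inv(K)@np.array([uv[0],uv[1],1.]); return c+d*(z-c[2])/d[2]
def proj(cal,P):
    return cv2.projectPoints(np.asarray(P,float).reshape(-1,3),cal["rvec"],cal["tvec"],cal["camera_matrix"],None)[0][:,0]
E
python3 - <<'E'
from h import *; from bench import viewer
im=cv2.imread("pics/top0_raw.png"); c=viewer.calibration("top")
a=cv2.resize(im[145:240,125:285],(800,475),interpolation=cv2.INTER_CUBIC)
cv2.imwrite("pics/crop1.png",a)
b=cv2.resize(im[170:210,340:400],(480,320),interpolation=cv2.INTER_CUBIC)
cv2.imwrite("pics/crop2.png",b)
for p in [(302,302),(334,302),(364,304),(583,297),(388,255),(367,360),(424,356)]: print(p,ray(c,np.array(p)*.64,42).round(1))
E
```

```text
(302, 302) [580.  149.5  42. ]
(334, 302) [578.8  94.   42. ]
(364, 304) [574.2  42.1  42. ]
(583, 297) [ 578.2 -335.6   42. ]
(388, 255) [660.   -0.9  42. ]
(367, 360) [477.7  38.   42. ]
(424, 356) [482.5 -59.1  42. ]
```

View pics/crop1.png

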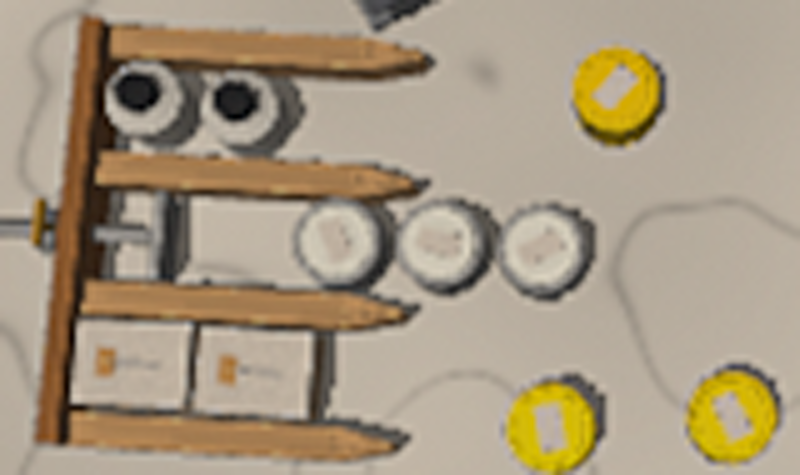

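View pics/crop2.png

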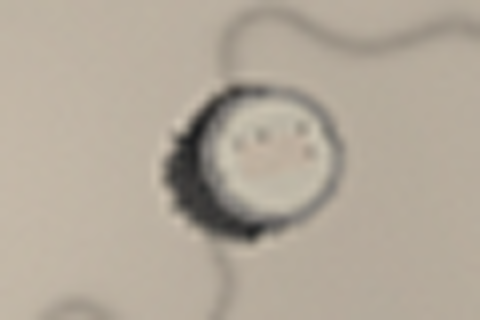

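```bash
python3 - <<'E'
from h import *; from bench import viewer
from scipy.optimize import least_squares
c=viewer.calibration("top")
f=lambda p,z,s=5,o=(125,145): ray(c,(np.array(p)+.5)/s-.5+np.array(o),z)
tips=[f(p,34)[:2] for p in [(433,62),(430,183),(415,311),(408,438)]]
ys=[-108,-36,36,108]
def T(q,x,y): return np.array([q[0]+np.cos(q[2])*x-np.sin(q[2])*y,q[1]+np.sin(q[2])*x+np.cos(q[2])*y])
s=least_squares(lambda q:np.concatenate([T(q,0,y)-t for y,t in zip(ys,tips)]),[575,90,1.57])
q=s.x; print("rack",q[:2],np.degrees(q[2]),"res",s.fun.round(1))
def inv(p): d=np.array(p[:2])-q[:2];C,S=np.cos(q[2]),np.sin(q[2]);return np.array([C*d[0]+S*d[1],-S*d[0]+C*d[1]])
for n,p,z in [("t1",(341,242),42),("t2",(443,245),42),("t3",(544,249),42),("stopR top",(182,240),38),("stopL",(157,240),38),("board",(88,18),50),("board",(42,440),50)]:
  w=f(p,z); print(n,w.round(1),inv(w).round(1))
w=f((273,157),42,8,(340,170)); print("t4",w,inv(w))
E
```

```text
rack [578.44023444 108.20297068] 85.9037387844334 res [ 4.3 -1.3  0.6  2.1 -0.8 -1.  -4.1  0.3]
t1 [580.8 150.9  42. ] [42.7  0.7]
t2 [578.   95.5  42. ] [-12.7  -0.4]
t3 [574.6  40.9  42. ] [-67.4  -1. ]
stopR top [584.4 238.4  38. ] [130.3   3.4]
stopL [584.7 252.   38. ] [143.9   4. ]
board [707.  289.4  50. ] [ 189.9 -115.3]
board [477.  307.3  50. ] [191.3 115.4]
t4 [ 580.59699016 -337.32273234   42.        ] [-444.23352154  -33.97619727]
```

Request:
carry_out --commands '[[[80, 0, 0, 0, 0, 0, 0]]]'

```text
time: 0.22
tool_pos: [212.9, -560.7, 249.7]
tcp_rot: [-179.9, -0.0, 20.8]
ft_force: [-0.5, 0.4, 0.1]
finger_gap: 80.0
```

Request:
carry_out --commands '[[[80, 59, -11, 6, 0, 0, -9], [80, 118, -22, 12, 0, 0, -18], [80, 177, -33, 18, 0, 0, -27], [80, 236, -44, 24, 0, 0, -36], [80, 295, -55, 30, 0, 0, -45]]]'

```text
time: 0.85
tool_pos: [470.7, -403.6, 220.1]
tcp_rot: [180.0, 0.0, 66.1]
ft_force: [0.6, -1.2, -0.6]
finger_gap: 80.0
```

Request:
carry_out --commands '[[[80, 42, 30, 12, 0, 0, -10], [80, 84, 59, 24, 0, 0, -20], [80, 106, 74, 40, 0, 0, -20], [80, 106, 74, 40, 0, 0, -20]]]'

```text
time: 1.35
tool_pos: [580.7, -336.2, 177.7]
tcp_rot: [-179.8, -0.1, 85.9]
ft_force: [-0.1, -0.9, -1.7]
finger_gap: 80.2
```

```bash
python3 - <<'E'
from h import *; from bench import r,viewer
s=r.sense(); c=viewer.calibration("wrist"); im=viewer.snapshot("wrist")[:,:,::-1]
cv2.imwrite("pics/w1.png",im); np.savez("w1.npz",**c); print(s["tool_pos"],s["tcp_rot"])
print(proj(c,[[580.6,-337.3,42],s["tool_pos"]]))
E
```

```text
[ 580.6995794  -336.1761126   177.73991973] [-1.79822003e+02 -1.26269179e-01  8.59474301e+01]
[[257.84463298 183.21955171]
 [258.03591926 253.65805331]]
```

View pics/w1.png

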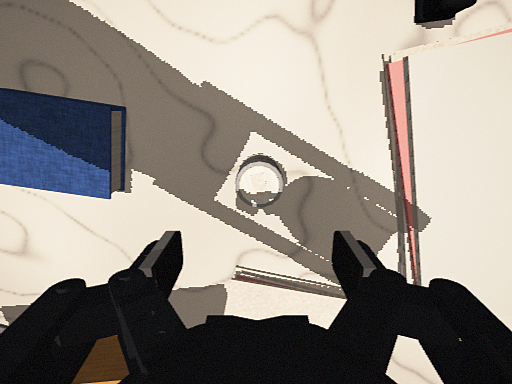

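The tin's top is centred near (261,183), against a prediction of (258,183), so its x is about 2–3 mm larger. I'll descend and grip.

Request:
carry_out --commands '[[[80, 0, 2, 50, 0, 0, 0], [80, 0, 2, 100, 0, 0, 0], [80, 0, 2, 140, 0, 0, 0], [80, 0, 2, 153, 0, 0, 0], [80, 0, 2, 153, 0, 0, 0]]]' --grip_force 25

```text
time: 2.02
tool_pos: [581.7, -339.3, 27.6]
tcp_rot: [-180.0, -0.0, 85.7]
ft_force: [0.2, -0.2, 0.2]
finger_gap: 79.8
```

Request:
carry_out --commands '[[[40, 0, 0, 0, 0, 0, 0], [40, 0, 0, 0, 0, 0, 0], [40, 0, 0, 0, 0, 0, 0], [40, 0, 0, 0, 0, 0, 0], [40, 0, 0, 0, 0, 0, 0]]]' --grip_force 25

```text
time: 2.65
tool_pos: [583.6, -339.7, 30.1]
tcp_rot: [179.8, 0.1, 85.8]
ft_force: [-1.0, -0.4, 6.9]
finger_gap: 47.1
```

```bash
python3 -c "
from bench import r
s=r.sense();print(s['time'],s['tool_pos'],s['ft_force'],s['finger_gap'])"
```

```text
2.65 [ 583.63404964 -339.74805858   30.10709487] [-1.0326608  -0.41001911  6.94730115] 47.13494363146924
```

Request:
carry_out --commands '[[[40, 0, 0, -20, 0, 0, 0], [40, 0, 0, -60, 0, 0, 0], [40, 0, 0, -80, 0, 0, 0], [40, 0, 0, -80, 0, 0, 0]]]'

```text
time: 3.15
tool_pos: [583.8, -339.7, 110.5]
tcp_rot: [179.7, 0.2, 85.8]
ft_force: [-0.1, -0.3, -0.5]
finger_gap: 47.2
```

Request:
carry_out --commands '[[[40, 50, -6, 0, 0, 0, 0], [40, 106, -13, 0, 0, 0, 0], [40, 162, -20, 0, 0, 0, 0], [40, 218, -27, 0, 0, 0, 0], [40, 250, -30, 0, 0, 0, 0]]]'

```text
time: 3.78
tool_pos: [569.0, -84.1, 105.3]
tcp_rot: [-179.8, -0.1, 85.9]
ft_force: [-0.3, -0.8, -1.2]
finger_gap: 47.0
```

Request:
carry_out --commands '[[[40, 0, 0, 0, 0, 0, 0], [40, 0, 0, 0, 0, 0, 0]]]'

```text
time: 4.03
tool_pos: [570.1, -87.4, 106.2]
tcp_rot: [-179.9, 0.0, 85.8]
ft_force: [-0.2, 0.3, -0.8]
finger_gap: 47.1
```

```bash
python3 - <<'E'
from h import *; from bench import r,viewer
s=r.sense(); c=viewer.calibration("wrist"); im=viewer.snapshot("wrist")[:,:,::-1]
cv2.imwrite("pics/w2.png",cv2.resize(im,(800,600),interpolation=cv2.INTER_CUBIC)); np.savez("w2.npz",**c); print(s["tool_pos"],s["tcp_rot"],s["finger_gap"])
print(proj(c,[[578,108,0],[574.6,41,42],[580.8,150.9,42]])*1.5625)
E
```

```text
[570.06025273 -87.37557583 106.21739189] [-1.79912457e+02  9.80405949e-03  8.58087621e+01] 47.14211580130792
[[ 387.77899022 -134.85539873]
 [ 390.03488534    9.67473721]
 [ 380.95254214 -398.65152787]]
```

View pics/w2.png

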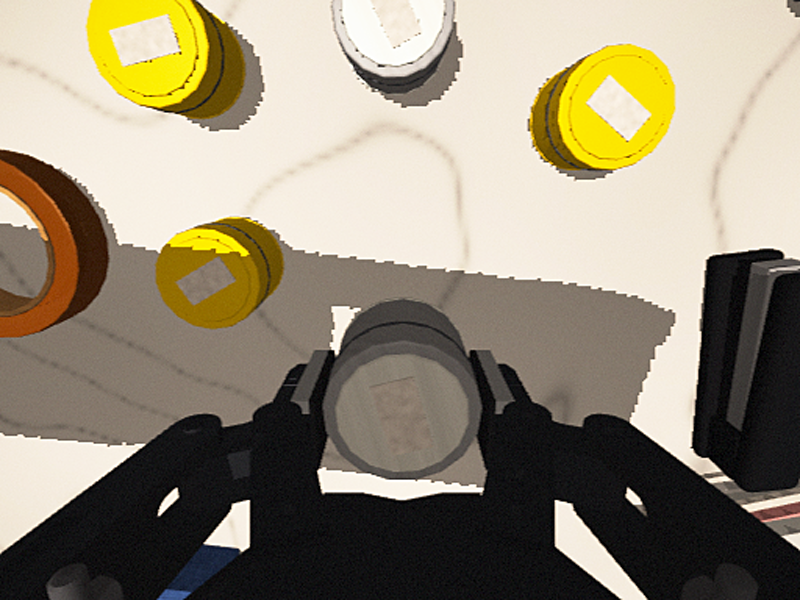

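The picture shows tin3's top near (393,13), as predicted, and the stray held upright at (403,412). I'll raise the arm to see the rack better.

Request:
carry_out --commands '[[[40, 15, 0, -60, 0, 0, 0], [40, 30, 0, -120, 0, 0, 0], [40, 45, 0, -180, 0, 0, 0], [40, 45, 0, -190, 0, 0, 0], [40, 45, 0, -190, 0, 0, 0]]]'

```text
time: 4.7
tool_pos: [574.3, -43.4, 297.6]
tcp_rot: [179.9, 0.0, 85.7]
ft_force: [0.2, 0.2, -1.0]
finger_gap: 47.0
```

```bash
python3 - <<'E'
from h import *; from bench import r,viewer
s=r.sense(); c=viewer.calibration("wrist"); im=viewer.snapshot("wrist")[:,:,::-1]
cv2.imwrite("pics/w3.png",cv2.resize(im,(800,600),interpolation=cv2.INTER_CUBIC)); np.savez("w3.npz",**c); print(s["tool_pos"],s["tcp_rot"],s["finger_gap"])
print(proj(c,[[578,108,0],[574.6,41,42],[580.8,150.9,42]])*1.5625)
E
```

```text
[574.34809689 -43.35889943 297.58803446] [1.79928830e+02 1.91990358e-02 8.57173099e+01] 47.0215898126499
[[392.6913543   71.03120584]
 [394.27602677 148.98590159]
 [390.78486623  -2.47720178]]
```

View pics/w3.png

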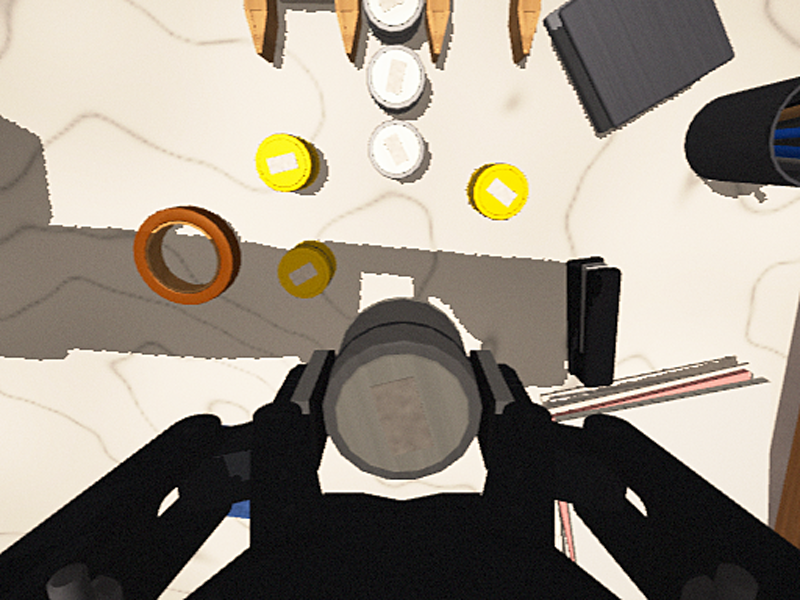

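```bash
python3 - <<'E'
from h import *
c=dict(np.load("w3.npz"))
f=lambda p,z: ray(c,(np.array(p)+.5)/1.5625-.5,z).round(1)
for n,p,z in [("n1 top",(262,58),34),("n2",(351,58),34),("n3",(437,57),34),("n4",(522,60),34),("t1",(394,7),42),("t2",(397,76),42),("t3",(398,149),42),("held",(403,415),297.6+15),("y",(500,191),42)]: print(n,f(p,z))
print(proj(c,[574.3,-43.4,312.6])*1.5625)
im=cv2.resize(cv2.imread("pics/w3.png")[0:190,230:550],(800,475),interpolation=cv2.INTER_CUBIC); cv2.imwrite("pics/w3c.png",im)
E
```

```text
n1 top [473.2 119.3  34. ]
n2 [545.  113.8  34. ]
n3 [614.5 109.3  34. ]
n4 [683.1 101.9  34. ]
t1 [582.5 144.6  42. ]
t2 [581.   96.4  42. ]
t3 [577.5  41.   42. ]
held [574.3 -40.6 312.6]
y [6.624e+02 1.000e-01 4.200e+01]
[[403.35891547 423.25980586]]
```

View pics/w3c.png

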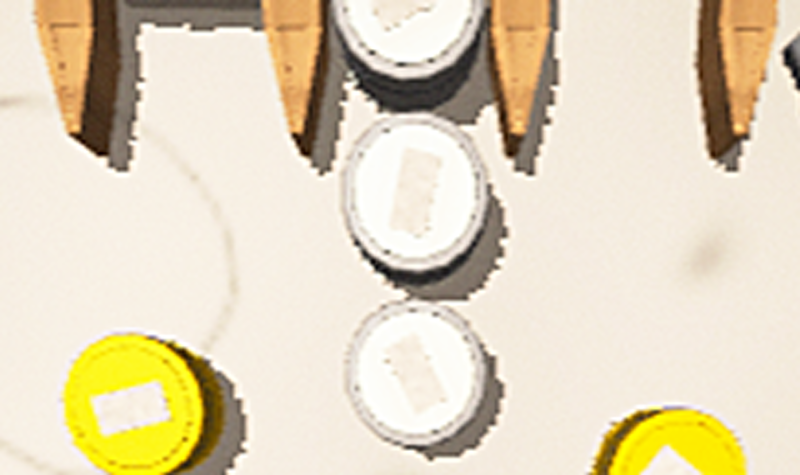

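Tin tops in the crop are at t2 (416,192) and t3 (418,372), and the nose tips at x = 72, 300, 515 and 741. They are 216 mm apart across the four, as specified. Both cameras put the lane line about 6.5 mm to tool −y, with the tins at −3 to −7. I'll lower tin4 to −5.5, roughly 62 mm behind tin3.

Request:
carry_out --commands '[[[40, 7, -2, 50, 0, 0, 0], [40, 16, -4, 105, 0, 0, 0], [40, 21, -5.5, 165, 0, 0, 0], [40, 21, -5.5, 220, 0, 0, 0], [40, 21, -5.5, 250, 0, 0, 0]]]'

```text
time: 5.38
tool_pos: [564.9, -21.0, 40.3]
tcp_rot: [-179.4, -0.0, 85.7]
ft_force: [0.4, 0.8, -0.6]
finger_gap: 47.4
```

Request:
carry_out --commands '[[[40, 0, 0, 10, 0, 0, 0], [40, 0, 0, 17, 0, 0, 0], [40, 0, 0, 19.5, 0, 0, 0], [40, 0, 0, 19.5, 0, 0, 0], [40, 0, 0, 19.5, 0, 0, 0]]]'

```text
time: 6.0
tool_pos: [571.1, -21.3, 30.0]
tcp_rot: [179.9, 0.0, 85.8]
ft_force: [-3.1, -0.8, 5.6]
finger_gap: 47.6
```

Request:
carry_out --commands '[[[58, 0, 0, 0, 0, 0, 0], [58, 0, 0, 0, 0, 0, 0], [58, 0, 0, 0, 0, 0, 0]]]'

```text
time: 6.38
tool_pos: [570.3, -21.0, 28.1]
tcp_rot: [180.0, 0.0, 85.8]
ft_force: [-0.8, -0.8, -0.4]
finger_gap: 58.0
```

```bash
python3 - <<'E'
from h import *; from bench import r,viewer
s=r.sense(); im=viewer.snapshot("top")[:,:,::-1]; im2=viewer.snapshot("scene")[:,:,::-1]
print(s["tool_pos"],s["ft_force"],s["finger_gap"])
a=cv2.resize(im[145:240,125:285],(800,475),interpolation=cv2.INTER_CUBIC)
cv2.imwrite("pics/top1.png",a)
E
```

```text
[570.3475584  -20.95372149  28.13125679] [-0.81399903 -0.79356454 -0.42146151] 58.040054133424164
```

View pics/top1.png

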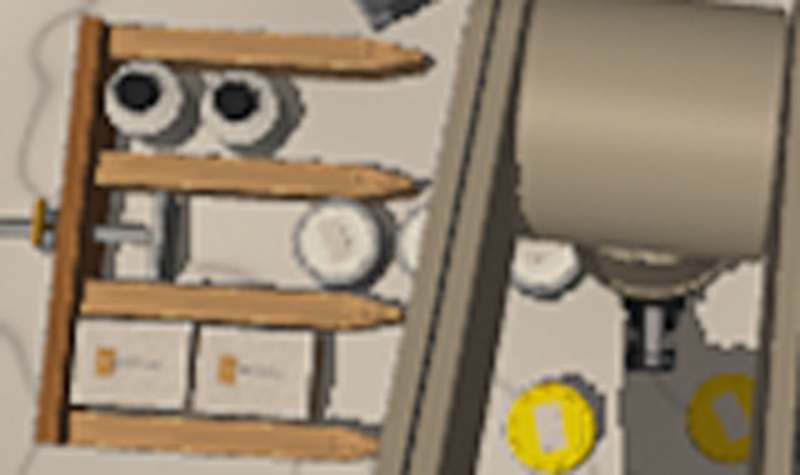

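Tin4 stands in line behind tin3, and the row, yellow tins and stock are undisturbed. I'll regrip it lightly and push.

Request:
carry_out --commands '[[[40, 0, 0, 0, 0, 0, 0], [40, 0, 0, 0, 0, 0, 0], [40, 0, 0, 0, 0, 0, 0]]]' --grip_force 20

```text
time: 6.85
tool_pos: [570.2, -20.9, 27.9]
tcp_rot: [180.0, 0.0, 85.8]
ft_force: [-0.2, 0.4, 1.7]
finger_gap: 47.4
```

Request:
carry_out --commands '[[[40, 4, 0, 0, 0, 0, 0], [40, 8, 0, 0, 0, 0, 0], [40, 12, 0, 0, 0, 0, 0], [40, 16, 0, 0, 0, 0, 0], [40, 20, 0, 0, 0, 0, 0]]]'

```text
time: 7.48
tool_pos: [571.6, -0.8, 27.9]
tcp_rot: [180.0, 0.0, 85.8]
ft_force: [-0.1, -3.1, 3.4]
finger_gap: 47.4
```

Request:
carry_out --commands '[[[40, 4, 0, 0, 0, 0, 0], [40, 8, 0, 0, 0, 0, 0], [40, 12, 0, 0, 0, 0, 0], [40, 16, 0, 0, 0, 0, 0], [40, 20, 0, 0, 0, 0, 0]]]'

```text
time: 8.1
tool_pos: [573.1, 19.1, 27.9]
tcp_rot: [180.0, 0.0, 85.8]
ft_force: [-0.9, -5.4, 4.2]
finger_gap: 47.3
```

```bash
python3 - <<'E'
from h import *; from bench import r,viewer
s=r.sense(); im=viewer.snapshot("top")[:,:,::-1]
print(s["tool_pos"],s["ft_force"],s["finger_gap"])
a=cv2.resize(im[180:225,125:245],(800,300),interpolation=cv2.INTER_CUBIC)
cv2.imwrite("pics/top2.png",a)
E
```

```text
[573.05420803  19.12016222  27.90455988] [-0.92294727 -5.40725908  4.19805143] 47.254609955351334
```

View pics/top2.png

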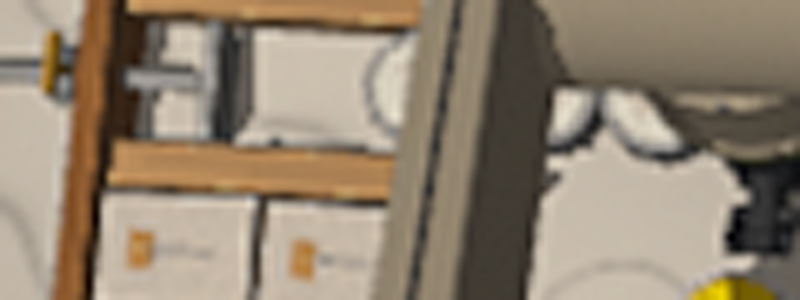

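Tin1's leading edge is at (367,85), so it has moved about 11 mm and the row is closing. The stop plate's face is at x ≈ 220–245, which leaves 45–56 mm to go. I'll push on steadily, then finely.

Request:
carry_out --commands '[[[40, 4, 0, 0, 0, 0, 0], [40, 8, 0, 0, 0, 0, 0], [40, 12, 0, 0, 0, 0, 0], [40, 16, 0, 0, 0, 0, 0], [40, 16, 0, 0, 0, 0, 0]]]'

```text
time: 8.78
tool_pos: [574.2, 35.4, 27.9]
tcp_rot: [180.0, -0.0, 85.8]
ft_force: [0.0, -1.8, 5.0]
finger_gap: 47.4
```

Request:
carry_out --commands '[[[40, 3, 0, 0, 0, 0, 0], [40, 6, 0, 0, 0, 0, 0], [40, 9, 0, 0, 0, 0, 0], [40, 12, 0, 0, 0, 0, 0], [40, 14, 0, 0, 0, 0, 0]]]'

```text
time: 9.4
tool_pos: [575.2, 48.7, 27.9]
tcp_rot: [180.0, 0.0, 85.8]
ft_force: [-0.3, -5.4, 5.5]
finger_gap: 47.1
```

```bash
python3 - <<'E'
from h import *; from bench import r,viewer
s=r.sense(); im=viewer.snapshot("top")[:,:,::-1]
print(s["tool_pos"],s["ft_force"],s["finger_gap"])
a=cv2.resize(im[180:225,125:245],(800,300),interpolation=cv2.INTER_CUBIC)
cv2.imwrite("pics/top3.png",a)
E
```

```text
[575.20862605  48.6564081   27.88751024] [-0.25882082 -5.4433533   5.46420815] 47.069757136530384
```

View pics/top3.png

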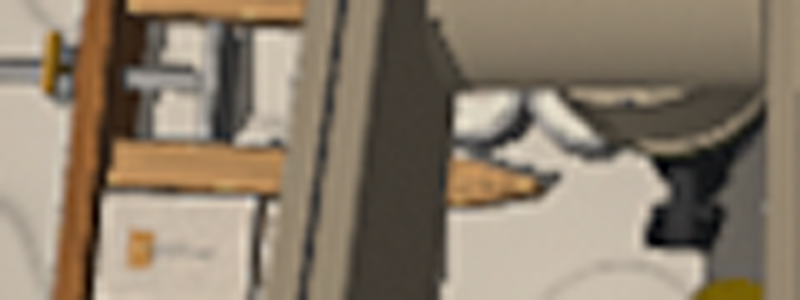

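Request:
carry_out --commands '[[[40, 0.5, 0, 0, 0, 0, 0], [40, 1, 0, 0, 0, 0, 0], [40, 1.5, 0, 0, 0, 0, 0], [40, 2, 0, 0, 0, 0, 0], [40, 2.5, 0, 0, 0, 0, 0]]]'

```text
time: 10.07
tool_pos: [575.4, 51.1, 27.9]
tcp_rot: [180.0, 0.0, 85.8]
ft_force: [-0.6, -5.6, 4.5]
finger_gap: 47.7
```

Request:
carry_out --commands '[[[40, 0.5, 0, 0, 0, 0, 0], [40, 1, 0, 0, 0, 0, 0], [40, 1.5, 0, 0, 0, 0, 0], [40, 2, 0, 0, 0, 0, 0], [40, 2.5, 0, 0, 0, 0, 0]]]'

```text
time: 10.7
tool_pos: [575.6, 53.5, 27.9]
tcp_rot: [180.0, 0.0, 85.8]
ft_force: [-0.0, -6.4, 4.7]
finger_gap: 47.3
```

Request:
carry_out --commands '[[[40, 0.5, 0, 0, 0, 0, 0], [40, 1, 0, 0, 0, 0, 0], [40, 1.5, 0, 0, 0, 0, 0], [40, 2, 0, 0, 0, 0, 0], [40, 2.5, 0, 0, 0, 0, 0]]]'

```text
time: 11.32
tool_pos: [575.8, 56.0, 27.9]
tcp_rot: [180.0, 0.0, 85.8]
ft_force: [-0.0, -5.2, 4.8]
finger_gap: 47.6
```

Request:
carry_out --commands '[[[40, 0.5, 0, 0, 0, 0, 0], [40, 1, 0, 0, 0, 0, 0], [40, 1.5, 0, 0, 0, 0, 0], [40, 2, 0, 0, 0, 0, 0], [40, 2.5, 0, 0, 0, 0, 0]]]'

```text
time: 11.95
tool_pos: [575.9, 58.5, 27.9]
tcp_rot: [180.0, 0.0, 85.8]
ft_force: [-1.0, -6.1, 4.0]
finger_gap: 47.5
```

Request:
carry_out --commands '[[[40, 0.5, 0, 0, 0, 0, 0], [40, 1, 0, 0, 0, 0, 0], [40, 1.5, 0, 0, 0, 0, 0], [40, 2, 0, 0, 0, 0, 0]]]'

```text
time: 12.45
tool_pos: [576.1, 60.5, 27.9]
tcp_rot: [180.0, 0.0, 85.8]
ft_force: [-0.3, -5.3, 5.0]
finger_gap: 47.1
```

Request:
carry_out --commands '[[[40, 0.5, 0, 0, 0, 0, 0], [40, 1, 0, 0, 0, 0, 0], [40, 1.5, 0, 0, 0, 0, 0]]]'

```text
time: 12.82
tool_pos: [576.2, 62.0, 27.9]
tcp_rot: [180.0, 0.0, 85.8]
ft_force: [-0.6, -5.6, 5.9]
finger_gap: 47.5
```

Request:
carry_out --commands '[[[40, 0.5, 0, 0, 0, 0, 0], [40, 1, 0, 0, 0, 0, 0], [40, 1.5, 0, 0, 0, 0, 0]]]'

```text
time: 13.2
tool_pos: [576.3, 63.5, 27.9]
tcp_rot: [180.0, 0.0, 85.8]
ft_force: [-0.3, -6.2, 4.8]
finger_gap: 47.3
```

Request:
carry_out --commands '[[[40, 0.5, 0, 0, 0, 0, 0], [40, 1, 0, 0, 0, 0, 0], [40, 1.5, 0, 0, 0, 0, 0]]]'

```text
time: 13.58
tool_pos: [576.4, 65.0, 27.9]
tcp_rot: [180.0, 0.0, 85.8]
ft_force: [-0.1, -6.4, 5.0]
finger_gap: 47.3
```

Request:
carry_out --commands '[[[40, 0.5, 0, 0, 0, 0, 0], [40, 1, 0, 0, 0, 0, 0], [40, 1.5, 0, 0, 0, 0, 0]]]'

```text
time: 13.95
tool_pos: [576.5, 66.5, 27.9]
tcp_rot: [180.0, 0.0, 85.8]
ft_force: [-0.1, -5.2, 5.3]
finger_gap: 47.5
```

Request:
carry_out --commands '[[[40, 0.5, 0, 0, 0, 0, 0], [40, 1, 0, 0, 0, 0, 0], [40, 1.5, 0, 0, 0, 0, 0]]]'

```text
time: 14.32
tool_pos: [576.6, 68.0, 27.9]
tcp_rot: [180.0, 0.0, 85.8]
ft_force: [-0.6, -6.0, 5.6]
finger_gap: 47.6
```

Request:
carry_out --commands '[[[40, 0.5, 0, 0, 0, 0, 0], [40, 1, 0, 0, 0, 0, 0], [40, 1.5, 0, 0, 0, 0, 0]]]'

```text
time: 14.7
tool_pos: [576.8, 69.5, 27.9]
tcp_rot: [180.0, 0.0, 85.8]
ft_force: [0.1, -6.7, 5.5]
finger_gap: 47.3
```

Request:
carry_out --commands '[[[40, 0.5, 0, 0, 0, 0, 0], [40, 1, 0, 0, 0, 0, 0], [40, 1.5, 0, 0, 0, 0, 0]]]'

```text
time: 15.08
tool_pos: [576.9, 71.0, 27.9]
tcp_rot: [180.0, 0.0, 85.8]
ft_force: [-0.7, -6.3, 5.9]
finger_gap: 47.6
```

Request:
carry_out --commands '[[[40, 0.5, 0, 0, 0, 0, 0], [40, 1, 0, 0, 0, 0, 0], [40, 1.5, 0, 0, 0, 0, 0]]]'

```text
time: 15.45
tool_pos: [577.0, 72.4, 27.9]
tcp_rot: [180.0, 0.0, 85.8]
ft_force: [-0.2, -6.4, 6.2]
finger_gap: 47.5
```

Request:
carry_out --commands '[[[40, 0.5, 0, 0, 0, 0, 0], [40, 1, 0, 0, 0, 0, 0], [40, 1.5, 0, 0, 0, 0, 0]]]'

```text
time: 15.82
tool_pos: [577.1, 73.9, 27.9]
tcp_rot: [180.0, 0.0, 85.8]
ft_force: [-0.3, -5.8, 5.1]
finger_gap: 47.1
```

Request:
carry_out --commands '[[[40, 0.5, 0, 0, 0, 0, 0], [40, 1, 0, 0, 0, 0, 0], [40, 1.5, 0, 0, 0, 0, 0]]]'

```text
time: 16.2
tool_pos: [577.2, 75.5, 27.9]
tcp_rot: [180.0, 0.0, 85.8]
ft_force: [-1.2, -5.4, 5.0]
finger_gap: 47.4
```

Request:
carry_out --commands '[[[40, 0.5, 0, 0, 0, 0, 0], [40, 1, 0, 0, 0, 0, 0], [40, 1.5, 0, 0, 0, 0, 0]]]'

```text
time: 16.58
tool_pos: [577.3, 77.0, 27.9]
tcp_rot: [180.0, 0.0, 85.8]
ft_force: [-0.7, -6.5, 5.6]
finger_gap: 47.1
```

Request:
carry_out --commands '[[[40, 0.5, 0, 0, 0, 0, 0], [40, 1, 0, 0, 0, 0, 0], [40, 1.5, 0, 0, 0, 0, 0]]]'

```text
time: 16.95
tool_pos: [577.4, 78.4, 27.9]
tcp_rot: [180.0, 0.0, 85.8]
ft_force: [-0.6, -5.0, 4.9]
finger_gap: 47.2
```

Request:
carry_out --commands '[[[40, 0.5, 0, 0, 0, 0, 0], [40, 1, 0, 0, 0, 0, 0], [40, 1.5, 0, 0, 0, 0, 0]]]'

```text
time: 17.32
tool_pos: [577.5, 79.9, 27.9]
tcp_rot: [180.0, 0.0, 85.8]
ft_force: [-0.8, -6.2, 5.0]
finger_gap: 47.3
```

Request:
carry_out --commands '[[[40, 0.5, 0, 0, 0, 0, 0], [40, 1, 0, 0, 0, 0, 0], [40, 1.5, 0, 0, 0, 0, 0]]]'

```text
time: 17.7
tool_pos: [577.6, 80.9, 27.9]
tcp_rot: [-180.0, 0.1, 85.8]
ft_force: [-1.0, -9.7, 6.3]
finger_gap: 47.2
```

Contact: the force has risen to 9.7 N and the TCP lags its command by 0.5 mm. I'll press slightly more and hold.

Request:
carry_out --commands '[[[40, 0.3, 0, 0, 0, 0, 0], [40, 0.5, 0, 0, 0, 0, 0], [40, 0.5, 0, 0, 0, 0, 0]]]'

```text
time: 18.08
tool_pos: [577.6, 80.9, 27.9]
tcp_rot: [-180.0, 0.1, 85.8]
ft_force: [-0.7, -11.0, 5.9]
finger_gap: 47.7
```

Request:
carry_out --commands '[[[40, 0.5, 0, 0, 0, 0, 0], [40, 0.5, 0, 0, 0, 0, 0], [40, 0.5, 0, 0, 0, 0, 0]]]'

```text
time: 18.45
tool_pos: [577.6, 81.0, 27.9]
tcp_rot: [-180.0, 0.1, 85.8]
ft_force: [-1.0, -12.8, 5.9]
finger_gap: 47.7
```

Request:
carry_out --commands '[[[58, 0, 0, 0, 0, 0, 0], [58, 0, 0, 0, 0, 0, 0], [58, -1, 0, 0, 0, 0, 0], [58, -1, 0, 0, 0, 0, 0]]]'

```text
time: 18.95
tool_pos: [577.4, 82.0, 27.6]
tcp_rot: [-180.0, -0.0, 85.8]
ft_force: [-0.1, -0.6, 0.0]
finger_gap: 57.9
```

Request:
carry_out --commands '[[[58, 0, 0, -10, 0, 0, 0], [58, 0, 0, -50, 0, 0, 0], [58, 0, 0, -110, 0, 0, 0], [58, -50, 0, -160, 0, 0, 0], [58, -110, 0, -170, 0, 0, 0]]]'

```text
time: 19.58
tool_pos: [572.0, -23.0, 202.1]
tcp_rot: [179.6, 0.0, 86.0]
ft_force: [1.3, 0.0, 0.2]
finger_gap: 58.1
```

Request:
carry_out --commands '[[[58, -60, 0, 0, 0, 0, 0], [58, -120, 0, 0, 0, 0, 0], [58, -180, 0, 0, 0, 0, 0], [58, -200, 0, 0, 0, 0, 0], [58, -200, 0, 0, 0, 0, 0]]]'

```text
time: 20.2
tool_pos: [555.0, -223.4, 197.1]
tcp_rot: [180.0, -0.0, 85.7]
ft_force: [0.2, 1.2, 0.3]
finger_gap: 58.1
```

```bash
python3 - <<'E'
from h import *; from bench import r,viewer
im=viewer.snapshot("top")[:,:,::-1]
cv2.imwrite("pics/top4.png",cv2.resize(im[145:240,125:285],(800,475),interpolation=cv2.INTER_CUBIC))
print(r.sense()["time"])
E
```

```text
20.25
```

View pics/top4.png

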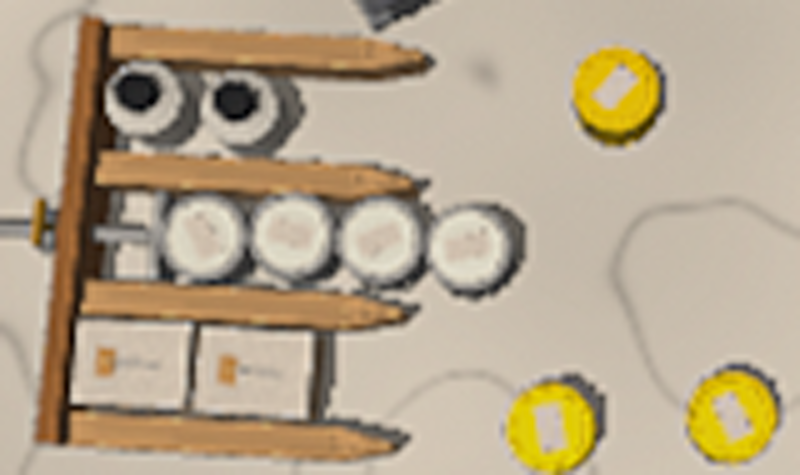

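The final picture shows the four tins touching in a straight row. Their centres are (203,236), (293,238), (380,243) and (471,249), spanning about 145.6 mm, with the leader at the plate. All other objects are where they were.

```bash
python3 -c "
from bench import r
print(r.hand_in())"
```

```text
the job is handed in; nothing more can be done
None
```

The stray tin now stands behind the row, and all four tins are pushed up against the middle lane's stop as one closed row. I handed the job in at about 20 s of the 54 s allowed. The hand-in gives no verdict, so the points below are my own measurements.

- **Placing:** I set the stray down about 62 mm behind tin3, released it so it stood flat, then gripped it lightly again and pushed along the lane.
- **Stop contact:** Sliding drag on the tool was about 5–6.5 N. It rose to 9.7 N when tin1 met the stop. I pressed up to 12.8 N at the wrist, which I take to be about 6–7 N on the stop, then opened the jaws and backed away.
- **Last top picture:** The row looks straight and touching, with first and last centres about 145.6 mm apart (limit 151 mm). The leading tin is at the stop plate, and the rack stock and the yellow tins shown were unmoved. The tape, stapler, notebook and punch lie outside that crop, so I did not check them again at the end.
- **Disagreements:**
  - The two cameras differed by about 6 mm on the rack mouth's position along the lane, so I found the stop by force alone.
  - Across the lane they agreed on the centre line but differed by about 2–3 mm on where the tins stood. That was well within tolerance.

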